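Index the tailstock of the bench centres

TASK

Set the bench centres on the table up for a shorter spindle: first slide the U-shaped steady by its upright round handle all the way home against the headstock. Then pull up the tailstock's lock plunger by its knob, slide the tailstock one hole nearer to the headstock, and let the pin go fully into that next hole. Finish holding: keep the fingers on the plunger knob, pressing it firmly down with the pin fully home, and stay like that; leave the other things on the table where they are.

Things in the scene. Friction and masses are not known exactly. Their poses are not given: they have to be found in the camera images.
- bench_centres: cream cast base plate 150 x 460 mm, 30 mm tall, with a steel guide bar, a steel index strip with five square holes on its robot side, a fixed headstock block (150 mm tall) at its +y end, the steady and the tailstock sliding between. Origin on the table under the middle; y runs along both slides to the headstock, x away from the robot side, z up.
- steady_grip (a point): grip point of the steady's upright round black handle (20 mm thick, its top 17 mm above this point, the foot's top 38 mm below); it stands 45 mm to the -x side of the base's middle line and is free all round by 26 mm or more. Its two 150 mm tall uprights stand behind it on the +x side. The handle is part of the steady
- steady (a joint): distance in m of the steady from its home, where its foot touches the headstock (0 = home, up to 0.115; grows along the base's -y). It slides against about 3 N of friction and stays where it is left.
- plunger_knob (a point): centre of the lock plunger's black round knob (30 mm thick, 34 mm tall, this point half-way up, 125 mm above the table when the pin is home), on the -x side foot of the tailstock. Its underside is 28 mm above the foot's top. The tailstock's column, 155 mm tall, stands 40 mm behind it on the +x side
- plunger (a joint): lift in m of the lock plunger: 0 = pin fully home, up to 0.020. A spring pushes it down, 3 N at home, 6 N fully up. The 10 mm pin reaches 13 mm into a 13 mm square hole: it is clear when lifted above 0.013; between holes it rests on the strip at 0.013. Home, its collar bears on a bush 35 mm below the knob's centre, with 3 to 4 N by itself; a firm push on the knob is 10 to 15 N.
- tailstock (a joint): position in m of the tailstock along the base's +y (towards the headstock); 0 = the hole where it stands locked at the start, 0.040 = the next hole nearer to the headstock (holes are 40 mm apart). Slides against about 3 N of friction; it can be drawn along by the plunger's knob while that is lifted.
- square_blank: square wooden turning blank 220 x 28 x 28 mm lying in front of (robot side of) the bench centres; origin under its middle (leave alone)
- screwdriver: screwdriver lying in front of the bench centres; origin under its middle (leave alone)
- rolling_pin: turned wooden rolling pin, 240 mm long, 44 mm thick, lying behind the bench centres; origin under its middle (leave alone)
- wax_jar: glass jar with steel lid, 60 mm wide and 60 mm tall, standing behind the bench centres; origin under its middle (leave alone)
- mug: mug 80 mm wide, 90 mm tall, to the robot's right; origin under its middle (leave alone)
- mallet: hammer lying to the robot's left; origin under its middle (leave alone)
- faceplate_ring: flat steel ring, 70 mm wide, 14 mm tall, to the robot's right; origin under its middle (leave alone)

How it is judged (in metres and radians):
On the way, in this order (a step that is already met when the one before it is completed fails the run):
1. the steady is home against the headstock while the tailstock is still locked in its first hole (value of joint each of steady, plunger below 0.004 m and value of joint tailstock below 0.005 m), for 0.1 s.
2. the plunger is pulled up, its pin clear of the hole (value of joint plunger above 0.011 m), for 0.1 s.
At the end, for the whole second after the job is handed in: The steady is within 5 mm of home, the tailstock within 4 mm of the next hole (0.040), the plunger's pin fully home (within 2 mm), the fingers still on the plunger's knob and pressing it down so that its collar bears on the bush with more than 6 N (3 to 4 N is the spring and weight alone) (value of joint steady below 0.005 m and value of joint tailstock between 0.036 and 0.044 m and value of joint plunger below 0.002 m and contact force between the fingers and plunger above 1 N and contact force between plunger and tailstock_c0 above 6 N); the arm keeps its last pose, push and grip.
It fails at once if another thing on the table is pushed away by more than 30 mm (distance of any of square_blank, screwdriver, rolling_pin, wax_jar, mug, mallet, faceplate_ring from where it was at the start of the episode above 0.03 m).
It also fails if it takes over 45 s, if anything falls off the work surface, if the arm or the gripper's body presses on something with over 40 N, if the wrist force passes 120 N, or if a joint passes its speed limit or range.

ROBOT

A 6-joint arm with a two-finger parallel gripper is mounted at the origin on the work surface. World frame = base frame: x ahead of the robot, y to its left, z up, the work surface at z = 0. Lengths are in m, angles in degrees, forces in N, time in s.
With the tool pointing down it reaches from about 0.3 to 0.75 m from the base axis. Payload 8.5 kg.
Tool frame: the origin (TCP) lies on the mounting face of the last link; the fingertips stand 173 mm ahead of it and the grasp point (between the pads) lies 155 mm ahead of it (env.tips_ahead is the distance from the TCP to the fingertips, in m); z points along the fingers, x is the direction in which the jaws open and shut, and the axes are right-handed (so a half turn about z gives the same grasp; the last joint's range is limited). The gripper opens to 85 mm and grips with 20 to 120 N. Pads are 22 mm wide; open, the fingers measure 114 mm over their backs; the gripper's body (76 mm by 85 mm) begins 54 mm behind the grasp point. The pads swing forward as they close: fully open they stand 13 mm farther back than shut.
Start: joints at [-78.799, 21.807, 74.336, -0, 83.858, -12.336], TCP at [0.22, -0.504, 0.405] pointing down, gripper open.
Joint ranges: [-178.18, 178.18], [-50.72, 133.34], [12.68, 142.11], [-81.47, 261.47], [9.98, 163.14], [-165.26, 165.26]. Speed limits (degrees/s): [136.94, 136.94, 180, 180, 180, 180].

INTERFACE

Orientations are given as a 3x3 rotation matrix whose columns are the frame's x, y, z axes.
In Python, from rig import env gives the robot as it stands. The module is installed in compiled form; this text tells all that it offers.
- The arm moves only by the tool step_arm, never from a script. Its argument "increments" is a list of rows, each an object of numbers: "x", "y", "z": the shift along the tool's x, y, z in cm; "wx", "wy", "wz": the turn, a rotation vector about the tool's x, y, z in rad; "gripper": the finger opening in cm, from 0 to 8.54. A call has 1 to 20 rows; each row shifts and turns the commanded pose from where the row before left it, along the tool's axes as they then stand; what a row does not reach is not made up. A row lasts 1/10 s, in which the tool goes at most 50 mm and 8.59 degrees, less where a joint would pass 70% of its speed; a pose out of reach is approached as far as the arm can. A call with a gripper value outside its range is refused whole. The fingers move at their own pace and stop on an object; "newtons" is the grip in N (left out, the last holds). Time passes only in rows, so rows that do not move let the fingers close. It gives the time, the measured TCP pose, the force and the opening at its end, in the units of the state.
- env.observe(): the state, without advancing time (a new reading comes with each control period).
- env.get_image(name): name is "scene" or "side" or "wrist"; returns a dict with "color" (400x640x3 uint8, blue, green, red), "camera_matrix" (3x3 intrinsics, pixels), "distortion" ([k1, k2, p1, p2, k3] as OpenCV has them; the pictures are not rectified), "rvec" (rotation vector, rad) and "tvec" (3), from world to camera coordinates, as OpenCV has them. Camera axes: x right, y down, z forward; pixel columns grow to the right and rows downward; lengths in m; the calibration is good to about 2 mm. A picture is of the moment at which its call begins. There is no depth.
- env.close_job(): hands the job in, once; it reports no verdict.
The state is a dict: "time_s": time; "q": joint angles; "qvel": joint speeds; "joint_efforts": joint torques, N m; "position": TCP position; "tool_rot": TCP orientation; "ft_force": force on the tool from outside, world axes, zero at the start; "wrist_torque": the same for the moment, N m; "grip_width": finger opening in m.
Only numpy, scipy, OpenCV 4.12 (cv2) and the standard library are available. Lean on these libraries where they do the work, as an engineer would, in place of code of your own. Each camera call takes 0.05 s, during which the arm holds its last target. There are 200 camera calls.

## Working session

There is one attempt and no reset: what is moved stays moved. The work goes in short steps, Python scripts to look and compute and a tool call to move; the robot and the scene stay as the last step left them, time stands still between calls to the robot, and variables do not carry over. Pictures are saved under pics/ and viewed, about 8 in all and at most 12, crops included, and the job is handed in when it is done.

Besides the shell and the picture viewer there is one more tool, called after "Call:" as name(argument=value, ...) on one line, values as JSON. step_arm: Moves the arm, as the interface text tells. Its arguments: {"type":"object","properties":{"increments":{"type":"array"},"newtons":{"type":"number"}},"required":["increments"]}

```bash
mkdir -p pics; cat > h.py <<'E'
import numpy as np, cv2
from rig import env
def cam(n):
    d=env.get_image(n); d['R']=cv2.Rodrigues(np.array(d['rvec'],float))[0]; d['t']=np.array(d['tvec'],float).ravel(); return d
def ray(d,px):
    p=cv2.undistortPoints(np.array([[px]],float),np.array(d['camera_matrix']),np.array(d['distortion'])).ravel()
    v=d['R'].T@np.array([p[0],p[1],1]); return -d['R'].T@d['t'], v/np.linalg.norm(v)
def onz(d,px,z):
    c,v=ray(d,px); return c+v*(z-c[2])/v[2]
def tri(d1,p1,d2,p2):
    a,u=ray(d1,p1);b,w=ray(d2,p2)
    s=np.linalg.lstsq(np.stack([u,-w],1),b-a,rcond=None)[0]
    return (a+s[0]*u+b+s[1]*w)/2, np.linalg.norm(a+s[0]*u-b-s[1]*w)
def proj(d,P):
    return cv2.projectPoints(np.array([P],float),np.array(d['rvec'],float),np.array(d['tvec'],float),np.array(d['camera_matrix']),np.array(d['distortion']))[0].ravel()
E
python3 - <<'E'
from h import *
for n in('scene','side'):
    d=cam(n); cv2.imwrite(f'pics/{n}0.png',d['color']); print(n,-d['R'].T@d['t'],d['R'][2])
print(env.observe()); print(env.tips_ahead)
E
```

```text
scene [ 1.15066744 -0.17324643  1.03507461] [-0.53874002  0.130529   -0.83229884]
side [-0.01689719  0.81067608  1.26200949] [ 0.36881737 -0.53037299 -0.76333364]
{'time_s': 0.1, 'q': array([-7.87985183e+01,  2.18384052e+01,  7.43806841e+01,  1.90016471e-03,
        8.38573870e+01, -1.23374681e+01]), 'qvel': array([ 0.07399457,  0.02584277, -0.00045724,  0.05696947, -0.14904557,
       -0.03775767]), 'joint_efforts': array([ 3.10669282e-03, -4.49221265e+01, -2.31655598e+01, -2.01083822e-04,
        3.69722082e-03,  1.18664161e-05]), 'position': array([ 0.21963255, -0.50420029,  0.4041598 ]), 'tool_rot': array([[ 3.99368976e-01, -9.16790254e-01, -2.26945056e-04],
       [-9.16789364e-01, -3.99368915e-01,  1.31574114e-03],
       [-1.29689346e-03, -3.17405379e-04, -9.99999109e-01]]), 'ft_force': array([ 0.16458211, -0.92080878,  0.51424764]), 'wrist_torque': array([0.02116773, 0.00988444, 0.02006838]), 'grip_width': 0.08549570012973742}
0.1734
```

View pics/scene0.png

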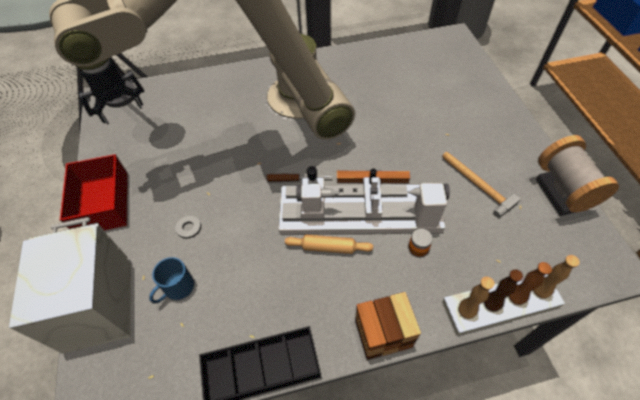

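View pics/side0.png

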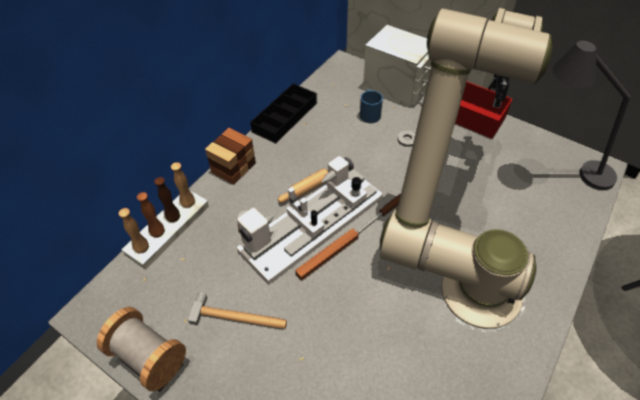

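The scene view shows the knob near (312,173) and the handle near (374,174). The side view shows the handle near (314,217) and the knob near (356,184). I'll take magnified crops and triangulate from those.

```bash
python3 - <<'E'
from h import *
a=cv2.imread('pics/scene0.png')[150:250,260:460]; b=cv2.imread('pics/side0.png')[150:285,230:400]
a=cv2.resize(a,None,fx=4,fy=4,interpolation=cv2.INTER_CUBIC); b=cv2.resize(b,None,fx=4,fy=4,interpolation=cv2.INTER_CUBIC)
cv2.imwrite('pics/a.png',a);cv2.imwrite('pics/b.png',b)
s=cam('scene');e=cam('side')
for n,p,q in(('knob',(312,173),(356,184)),('handle',(374,175),(314,217))):
    print(n,tri(s,p,e,q))
# dark blobs
for d,n,box in((s,'s',(260,160,460,215)),(e,'e',(230,150,400,285))):
    x0,y0,x1,y1=box; m=(d['color'][y0:y1,x0:x1].max(2)<45).astype(np.uint8)
    k,l,st,c=cv2.connectedComponentsWithStats(m)
    print(n,[(st[i].tolist(),(c[i]+[x0,y0]).round(1).tolist()) for i in range(1,k) if st[i][4]>12])
E
```

```text
knob (array([ 0.44775888, -0.05056293,  0.12325627]), np.float64(0.0022229613296817254))
handle (array([0.48884449, 0.11251365, 0.11269226]), np.float64(0.0060731230137695035))
s [([47, 7, 9, 14, 96], [311.5, 173.1]), ([111, 10, 4, 7, 25], [372.5, 172.9])]
e [([7, 0, 8, 10, 47], [240.6, 154.1]), ([18, 8, 7, 10, 34], [250.8, 162.6]), ([0, 15, 9, 11, 58], [233.9, 170.0]), ([122, 28, 9, 13, 85], [355.9, 183.7]), ([153, 54, 14, 12, 25], [389.4, 209.5]), ([82, 61, 5, 14, 54], [313.6, 217.4]), ([10, 80, 11, 12, 43], [244.9, 236.0])]
```

View pics/a.png

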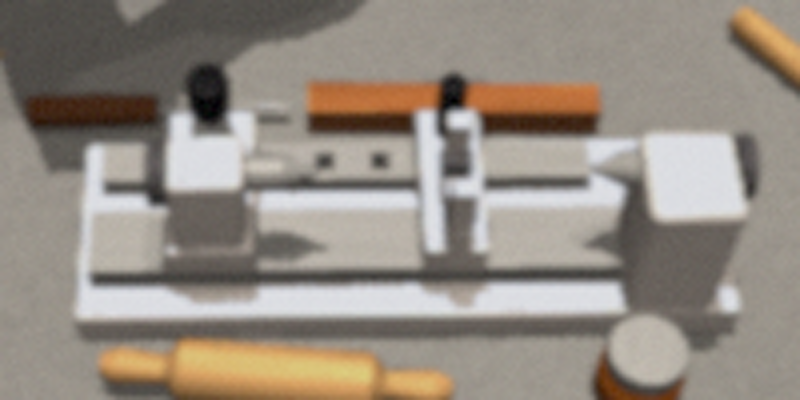

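View pics/b.png

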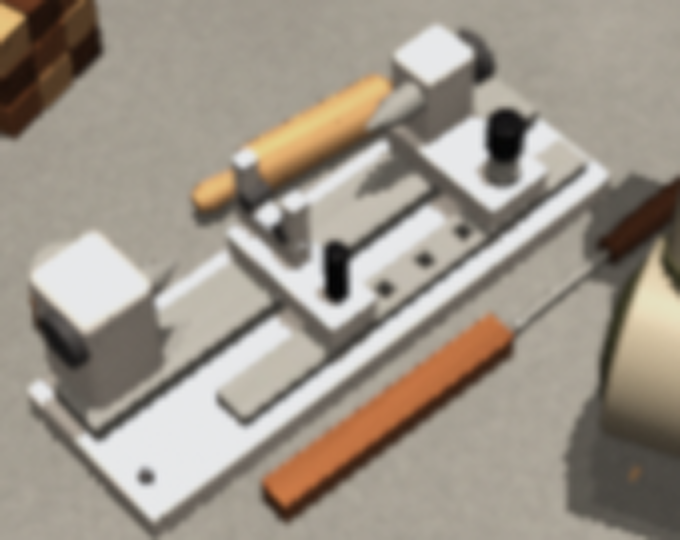

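Crop `a` shows the knob, then the column, with the steady's uprights in front of its handle. Crop `b` shows the base corners (z=0.03) at about (150,515) and (605,172), the knob and the handle. I'll get the axis direction from these edges.

```bash
python3 - <<'E'
from h import *
s=cam('scene');e=cam('side')
a=onz(e,(381.2,193),.03);b=onz(e,(267.5,278.8),.03)
c=onz(s,(279.5,229.2),.03);d=onz(s,(444.5,227.5),.03)
for p,q in((a,b),(c,d)):
    v=q-p; print(p,q,np.linalg.norm(v),np.degrees(np.arctan2(-v[0],v[1])))
print('center',(a+b+c+d)/4)
print(tri(s,(311.5,173.1),e,(355.9,183.7)),tri(s,(372.9,174),e,(313.6,217.4)))
# handle + knob on planes
print(onz(e,(355.9,183.7),.125),onz(s,(311.5,173.1),.125))
for z in(.1,.105,.11,.115): print(z,onz(e,(313.6,217.4),z))
print('scene handle top',onz(s,(372.9,169),.13), onz(e,(313.6,211.5),.13))
E
```

```text
[ 0.39992391 -0.13369151  0.03      ] [0.51114689 0.30670889 0.03      ] 0.45422798964597455 -14.173652807544586
[ 0.54434824 -0.16827947  0.03      ] [0.65504507 0.2717442  0.03      ] 0.4537340801616676 -14.120884979643069
center [0.52761603 0.06912053 0.03      ]
(array([ 0.44830886, -0.05167156,  0.12349964]), np.float64(0.0013103018163552096)) (array([0.48728443, 0.11233251, 0.11337965]), np.float64(0.0007010713725235674))
[ 0.44741404 -0.05119344  0.125     ] [ 0.45000624 -0.05141016  0.125     ]
0.1 [0.49297254 0.10388257 0.1       ]
0.105 [0.49077863 0.10692383 0.105     ]
0.11 [0.48858472 0.10996508 0.11      ]
0.115 [0.4863908  0.11300634 0.115     ]
scene handle top [0.48313456 0.11266657 0.13      ] [0.49138863 0.10507859 0.13      ]
```

Base yaw is about -14.15° and its length measures 454 mm (460 expected). The knob and handle offsets come out at bx ≈ -47 mm, where -45 is expected. I'll move above the handle, then turn the jaws along the base's y axis.

Call:
step_arm(increments=[{"x":-2.275,"y":-2.46},{"x":-2.275,"y":-2.46},{"x":-2.275,"y":-2.46},{"x":-2.275,"y":-2.46},{"x":-2.275,"y":-2.46},{"x":-2.275,"y":-2.46},{"x":-2.275,"y":-2.46},{"x":-2.275,"y":-2.46},{"x":-2.275,"y":-2.46},{"x":-2.275,"y":-2.46},{"x":-2.275,"y":-2.46},{"x":-2.275,"y":-2.46},{"x":-2.275,"y":-2.46},{"x":-2.275,"y":-2.46},{"x":-2.275,"y":-2.46},{"x":-2.275,"y":-2.46},{"x":-2.275,"y":-2.46},{"x":-2.275,"y":-2.46},{"x":-2.275,"y":-2.46},{"x":-2.275,"y":-2.46}])

```text
invalid input at $.increments[0]: expected keys x, y, z, wx, wy, wz, gripper
```

Call:
step_arm(increments=[{"wz":-0.1461},{"wz":-0.1461},{"wz":-0.1461},{"wz":-0.1461},{"wz":-0.1461},{"wz":-0.1461},{"wz":-0.1461},{"wz":-0.1461},{"wz":-0.1461},{"wz":-0.1461},{"wz":-0.1461},{"wz":-0.1461},{"wz":-0.1461},{"wz":-0.1461},{"wz":-0.1461},{"wz":-0.1461},{"wz":-0.1461},{"gripper":5.5},{"gripper":5.5}])

```text
invalid input at $.increments[0]: expected keys x, y, z, wx, wy, wz, gripper
```

```bash
cat > g.py <<'E'
from h import *
def to(x,y,z,yaw=75.85):
    o=env.observe(); R=o['tool_rot']; print('t',o['time_s'],'pos',o['position'].round(4),'f',o['ft_force'].round(2),'w',o['grip_width'],'q',o['q'].round(1))
    a=np.degrees(np.arctan2(R[1,0],R[0,0])); print('yaw',a,'tilt z',R[:,2].round(4)); 
    print('cm in tool',(R.T@(np.array([x,y,z])-o['position'])*100).round(2),'wz',np.radians(a-yaw).round(4))
E
python3 - <<'E'
from g import *
to(.490,.110,.273)
w=cam('wrist'); cv2.imwrite('pics/w1.png',w['color'])
print('C',-w['R'].T@w['t'],'proj handle',proj(w,(.49,.11,.135)),'knob',proj(w,(.4487,-.0513,.142)))
E
```

```text
t 0.3 pos [ 0.2196 -0.5042  0.4045] f [-0.09 -0.26  0.21] w 0.08547028386873597 q [-78.8  21.8  74.4  -0.   83.9 -12.3]
yaw -66.46442041511581 tilt z [-1.e-04  5.e-04 -1.e+00]
cm in tool [-45.51 -49.31  13.18] wz -2.4839
C [ 0.28078287 -0.47708473  0.37372794] proj handle [ 90.6845867  -41.07774856] knob [-204.32651642 -407.56207219]
```

View pics/w1.png

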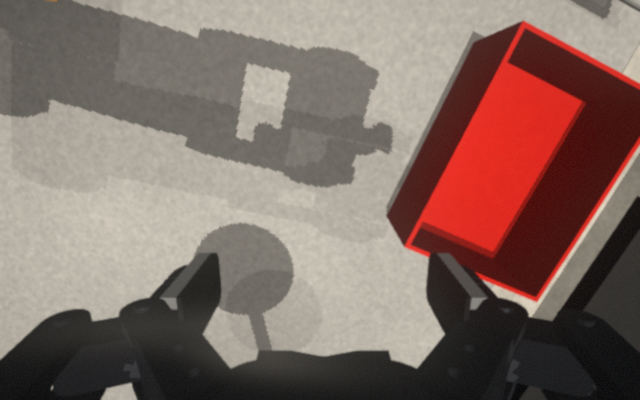

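That wrist picture is useless: it shows only the red bin, because the move calls were refused. Every row needs all the keys, so I'm resending.

Call:
step_arm(increments=[{"x":-2.275,"y":-2.46,"z":0,"wx":0,"wy":0,"wz":0,"gripper":8.5},{"x":-2.275,"y":-2.46,"z":0,"wx":0,"wy":0,"wz":0,"gripper":8.5},{"x":-2.275,"y":-2.46,"z":0,"wx":0,"wy":0,"wz":0,"gripper":8.5},{"x":-2.275,"y":-2.46,"z":0,"wx":0,"wy":0,"wz":0,"gripper":8.5},{"x":-2.275,"y":-2.46,"z":0,"wx":0,"wy":0,"wz":0,"gripper":8.5},{"x":-2.275,"y":-2.46,"z":0,"wx":0,"wy":0,"wz":0,"gripper":8.5},{"x":-2.275,"y":-2.46,"z":0,"wx":0,"wy":0,"wz":0,"gripper":8.5},{"x":-2.275,"y":-2.46,"z":0,"wx":0,"wy":0,"wz":0,"gripper":8.5},{"x":-2.275,"y":-2.46,"z":0,"wx":0,"wy":0,"wz":0,"gripper":8.5},{"x":-2.275,"y":-2.46,"z":0,"wx":0,"wy":0,"wz":0,"gripper":8.5},{"x":-2.275,"y":-2.46,"z":0,"wx":0,"wy":0,"wz":0,"gripper":8.5},{"x":-2.275,"y":-2.46,"z":0,"wx":0,"wy":0,"wz":0,"gripper":8.5},{"x":-2.275,"y":-2.46,"z":0,"wx":0,"wy":0,"wz":0,"gripper":8.5},{"x":-2.275,"y":-2.46,"z":0,"wx":0,"wy":0,"wz":0,"gripper":8.5},{"x":-2.275,"y":-2.46,"z":0,"wx":0,"wy":0,"wz":0,"gripper":8.5},{"x":-2.275,"y":-2.46,"z":0,"wx":0,"wy":0,"wz":0,"gripper":8.5},{"x":-2.275,"y":-2.46,"z":0,"wx":0,"wy":0,"wz":0,"gripper":8.5},{"x":-2.275,"y":-2.46,"z":0,"wx":0,"wy":0,"wz":0,"gripper":8.5},{"x":-2.275,"y":-2.46,"z":0,"wx":0,"wy":0,"wz":0,"gripper":8.5},{"x":-2.275,"y":-2.46,"z":0,"wx":0,"wy":0,"wz":0,"gripper":8.5}])

```text
time_s: 2.35
position: [0.4893, 0.1108, 0.4048]
tool_rot: [[0.399, -0.917, 0.0], [-0.917, -0.399, -0.0], [0.0, -0.0, -1.0]]
ft_force: [0.5, -0.4, 0.3]
grip_width: 0.0849
```

Call:
step_arm(increments=[{"x":0,"y":0,"z":0,"wx":0,"wy":0,"wz":-0.146,"gripper":5.5},{"x":0,"y":0,"z":0,"wx":0,"wy":0,"wz":-0.146,"gripper":5.5},{"x":0,"y":0,"z":0,"wx":0,"wy":0,"wz":-0.146,"gripper":5.5},{"x":0,"y":0,"z":0,"wx":0,"wy":0,"wz":-0.146,"gripper":5.5},{"x":0,"y":0,"z":0,"wx":0,"wy":0,"wz":-0.146,"gripper":5.5},{"x":0,"y":0,"z":0,"wx":0,"wy":0,"wz":-0.146,"gripper":5.5},{"x":0,"y":0,"z":0,"wx":0,"wy":0,"wz":-0.146,"gripper":5.5},{"x":0,"y":0,"z":0,"wx":0,"wy":0,"wz":-0.146,"gripper":5.5},{"x":0,"y":0,"z":0,"wx":0,"wy":0,"wz":-0.146,"gripper":5.5},{"x":0,"y":0,"z":0,"wx":0,"wy":0,"wz":-0.146,"gripper":5.5},{"x":0,"y":0,"z":0,"wx":0,"wy":0,"wz":-0.146,"gripper":5.5},{"x":0,"y":0,"z":0,"wx":0,"wy":0,"wz":-0.146,"gripper":5.5},{"x":0,"y":0,"z":0,"wx":0,"wy":0,"wz":-0.146,"gripper":5.5},{"x":0,"y":0,"z":0,"wx":0,"wy":0,"wz":-0.146,"gripper":5.5},{"x":0,"y":0,"z":0,"wx":0,"wy":0,"wz":-0.146,"gripper":5.5},{"x":0,"y":0,"z":0,"wx":0,"wy":0,"wz":-0.146,"gripper":5.5},{"x":0,"y":0,"z":0,"wx":0,"wy":0,"wz":-0.146,"gripper":5.5},{"x":0,"y":0,"z":0,"wx":0,"wy":0,"wz":0,"gripper":5.5},{"x":0,"y":0,"z":0,"wx":0,"wy":0,"wz":0,"gripper":5.5}])

```text
time_s: 4.25
position: [0.489, 0.1094, 0.4047]
tool_rot: [[0.25, 0.968, -0.0], [0.968, -0.25, 0.0], [0.0, -0.0, -1.0]]
ft_force: [0.5, 1.4, -0.1]
grip_width: 0.0547
```

```bash
python3 - <<'E'
from g import *
to(.490,.110,.273)
w=cam('wrist'); cv2.imwrite('pics/w2.png',w['color'])
print('C',-w['R'].T@w['t'],'proj handle',proj(w,(.49,.11,.135)),'knob',proj(w,(.4487,-.0513,.142)))
E
```

```text
t 4.25 pos [0.489  0.1094 0.4047] f [ 0.48  1.38 -0.1 ] w 0.054746817525634234 q [ -0.9  16.9  81.9   0.   81.2 -76.5]
yaw 75.52278223124 tilt z [-1.e-04  0.e+00 -1.e+00]
cm in tool [ 0.08  0.09 13.17] wz -0.0057
C [0.42647933 0.12672708 0.37392532] proj handle [323.12431183 203.32687255] knob [ 87.51140109 206.46606421]
```

View pics/w2.png

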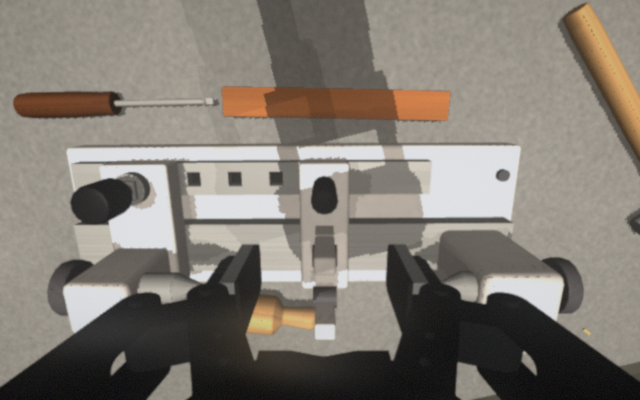

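In the wrist view the handle top is near (323,203), right where I predicted. The knob top is near (92,203), within about 5 px of its prediction. Next: go down and grip the handle.

Call:
step_arm(increments=[{"x":0.1,"y":0.1,"z":1.5,"wx":0,"wy":0,"wz":-0.006,"gripper":5.5},{"x":0,"y":0,"z":1.5,"wx":0,"wy":0,"wz":0,"gripper":5.5},{"x":0,"y":0,"z":1.5,"wx":0,"wy":0,"wz":0,"gripper":5.5},{"x":0,"y":0,"z":1.5,"wx":0,"wy":0,"wz":0,"gripper":5.5},{"x":0,"y":0,"z":1.5,"wx":0,"wy":0,"wz":0,"gripper":5.5},{"x":0,"y":0,"z":1.5,"wx":0,"wy":0,"wz":0,"gripper":5.5},{"x":0,"y":0,"z":1.5,"wx":0,"wy":0,"wz":0,"gripper":5.5},{"x":0,"y":0,"z":1.5,"wx":0,"wy":0,"wz":0,"gripper":5.5},{"x":0,"y":0,"z":1.0,"wx":0,"wy":0,"wz":0,"gripper":5.5},{"x":0,"y":0,"z":0.2,"wx":0,"wy":0,"wz":0,"gripper":5.5},{"x":0,"y":0,"z":0,"wx":0,"wy":0,"wz":0,"gripper":5.5}])

```text
time_s: 5.4
position: [0.4903, 0.1101, 0.2728]
tool_rot: [[0.241, 0.97, -0.0], [0.97, -0.241, 0.0], [0.0, -0.0, -1.0]]
ft_force: [-0.4, 0.3, 0.6]
grip_width: 0.055
```

Call:
step_arm(increments=[{"x":0,"y":0,"z":0,"wx":0,"wy":0,"wz":0,"gripper":1.5},{"x":0,"y":0,"z":0,"wx":0,"wy":0,"wz":0,"gripper":1.5},{"x":0,"y":0,"z":0,"wx":0,"wy":0,"wz":0,"gripper":1.5},{"x":0,"y":0,"z":0,"wx":0,"wy":0,"wz":0,"gripper":1.5},{"x":0,"y":0,"z":0,"wx":0,"wy":0,"wz":0,"gripper":1.5},{"x":0,"y":0,"z":0,"wx":0,"wy":0,"wz":0,"gripper":1.5}], newtons=30)

```text
time_s: 6.0
position: [0.4903, 0.1101, 0.2734]
tool_rot: [[0.24, 0.971, 0.001], [0.971, -0.24, -0.0], [0.0, 0.001, -1.0]]
ft_force: [-0.8, -0.7, 5.8]
grip_width: 0.0192
```

Width is 19 mm, so the handle is gripped. I'll slide it towards the headstock, checking the force on the way.

Call:
step_arm(increments=[{"x":1,"y":0,"z":0,"wx":0,"wy":0,"wz":0,"gripper":1.5},{"x":1,"y":0,"z":0,"wx":0,"wy":0,"wz":0,"gripper":1.5},{"x":1,"y":0,"z":0,"wx":0,"wy":0,"wz":0,"gripper":1.5},{"x":1,"y":0,"z":0,"wx":0,"wy":0,"wz":0,"gripper":1.5},{"x":1,"y":0,"z":0,"wx":0,"wy":0,"wz":0,"gripper":1.5}])

```text
time_s: 6.5
position: [0.5025, 0.1587, 0.2733]
tool_rot: [[0.241, 0.971, 0.001], [0.971, -0.241, -0.001], [-0.001, 0.001, -1.0]]
ft_force: [0.1, -3.2, 4.9]
grip_width: 0.0191
```

```bash
python3 - <<'E'
from g import *
to(.490,.110,.273)
w=cam('wrist'); e=cam('side'); cv2.imwrite('pics/w3.png',np.hstack([w['color'][100:,240:640],cv2.resize(e['color'][170:300,230:330],(400,520))[:300]]))
E
```

```text
t 6.5 pos [0.5025 0.1587 0.2733] f [ 0.15 -3.18  4.94] w 0.019113703352254218 q [  4.7  27.3  89.4  -0.1  63.2 -71.4]
yaw 76.07961330788449 tilt z [ 1.3e-03 -8.0e-04 -1.0e+00]
cm in tool [-5.03 -0.04  0.04] wz 0.004
```

View pics/w3.png

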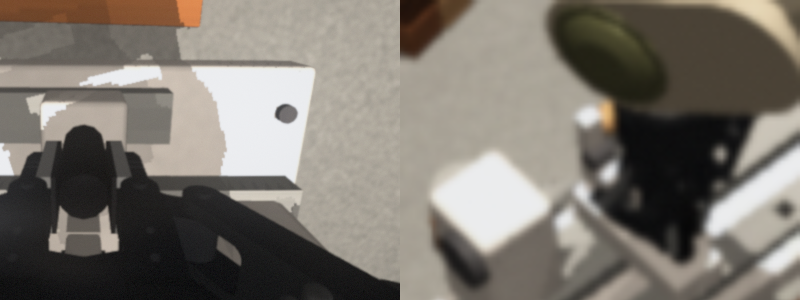

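The handle is still held and the steady moves with it. A gap to the headstock block remains, so I keep going in smaller steps.

Call:
step_arm(increments=[{"x":0.5,"y":0,"z":0,"wx":0,"wy":0,"wz":0,"gripper":1.5},{"x":0.5,"y":0,"z":0,"wx":0,"wy":0,"wz":0,"gripper":1.5},{"x":0.5,"y":0,"z":0,"wx":0,"wy":0,"wz":0,"gripper":1.5},{"x":0.5,"y":0,"z":0,"wx":0,"wy":0,"wz":0,"gripper":1.5}])

```text
time_s: 7.0
position: [0.5073, 0.1778, 0.2733]
tool_rot: [[0.241, 0.971, 0.001], [0.971, -0.241, -0.001], [-0.0, 0.002, -1.0]]
ft_force: [0.2, -2.6, 5.3]
grip_width: 0.0192
```

Call:
step_arm(increments=[{"x":0.4,"y":0,"z":0,"wx":0,"wy":0,"wz":0,"gripper":1.5},{"x":0.4,"y":0,"z":0,"wx":0,"wy":0,"wz":0,"gripper":1.5}])

```text
time_s: 7.2
position: [0.5092, 0.1855, 0.2734]
tool_rot: [[0.24, 0.971, 0.002], [0.971, -0.24, -0.001], [-0.0, 0.002, -1.0]]
ft_force: [-0.6, -3.4, 6.3]
grip_width: 0.0195
```

Call:
step_arm(increments=[{"x":0.4,"y":0,"z":0,"wx":0,"wy":0,"wz":0,"gripper":1.5},{"x":0.4,"y":0,"z":0,"wx":0,"wy":0,"wz":0,"gripper":1.5}])

```text
time_s: 7.4
position: [0.5111, 0.1932, 0.2733]
tool_rot: [[0.241, 0.971, 0.002], [0.971, -0.241, -0.001], [-0.0, 0.002, -1.0]]
ft_force: [0.1, -3.0, 5.9]
grip_width: 0.0191
```

Call:
step_arm(increments=[{"x":0.4,"y":0,"z":0,"wx":0,"wy":0,"wz":0,"gripper":1.5}])

```text
time_s: 7.5
position: [0.5121, 0.1971, 0.2734]
tool_rot: [[0.241, 0.971, 0.002], [0.971, -0.241, -0.001], [-0.0, 0.002, -1.0]]
ft_force: [0.3, -2.7, 5.8]
grip_width: 0.0192
```

Call:
step_arm(increments=[{"x":0.4,"y":0,"z":0,"wx":0,"wy":0,"wz":0,"gripper":1.5}])

```text
time_s: 7.6
position: [0.513, 0.2007, 0.2733]
tool_rot: [[0.24, 0.971, 0.001], [0.971, -0.24, -0.002], [-0.002, 0.002, -1.0]]
ft_force: [-5.6, -29.4, 11.2]
grip_width: 0.0192
```

Call:
step_arm(increments=[{"x":0.3,"y":0,"z":0,"wx":0,"wy":0,"wz":0,"gripper":1.5}])

```text
time_s: 7.7
position: [0.5135, 0.2018, 0.2733]
tool_rot: [[0.24, 0.971, -0.002], [0.971, -0.24, -0.009], [-0.009, 0.0, -1.0]]
ft_force: [-7.1, -35.9, 13.6]
grip_width: 0.019
```

Call:
step_arm(increments=[{"x":0.3,"y":0,"z":0,"wx":0,"wy":0,"wz":0,"gripper":1.5}])

```text
time_s: 7.8
position: [0.5139, 0.2029, 0.2732]
tool_rot: [[0.24, 0.971, -0.004], [0.971, -0.24, -0.014], [-0.015, -0.001, -1.0]]
ft_force: [-11.4, -52.9, 16.9]
grip_width: 0.0191
```

The force jumped at y≈0.2005 after 93 mm of travel, which matches my roughly 90 mm estimate, so that is the stop. I'll relieve the push, open, rise and check.

Call:
step_arm(increments=[{"x":-0.3,"y":0,"z":0,"wx":0,"wy":0,"wz":0,"gripper":1.5},{"x":-0.3,"y":0,"z":0,"wx":0,"wy":0,"wz":0,"gripper":1.5},{"x":0,"y":0,"z":0,"wx":0,"wy":0,"wz":0,"gripper":3.2},{"x":0,"y":0,"z":0,"wx":0,"wy":0,"wz":0,"gripper":3.2},{"x":0,"y":0,"z":0,"wx":0,"wy":0,"wz":0,"gripper":3.2},{"x":0,"y":0,"z":-1,"wx":0,"wy":0,"wz":0,"gripper":3.2},{"x":0,"y":0,"z":-2,"wx":0,"wy":0,"wz":0,"gripper":3.2},{"x":0,"y":0,"z":-2,"wx":0,"wy":0,"wz":0,"gripper":3.2},{"x":0,"y":0,"z":-2,"wx":0,"wy":0,"wz":0,"gripper":5.5},{"x":0,"y":0,"z":-2,"wx":0,"wy":0,"wz":0,"gripper":5.5},{"x":0,"y":0,"z":-2,"wx":0,"wy":0,"wz":0,"gripper":5.5}])

```text
time_s: 8.9
position: [0.5126, 0.2015, 0.3843]
tool_rot: [[0.24, 0.971, 0.001], [0.971, -0.24, 0.0], [0.0, 0.0, -1.0]]
ft_force: [-0.7, -0.5, 0.4]
grip_width: 0.0551
```

```bash
python3 - <<'E'
from g import *
to(.4487,-.0513,.383)
w=cam('wrist'); cv2.imwrite('pics/w4.png',w['color'])
E
```

```text
t 8.9 pos [0.5126 0.2015 0.3843] f [-0.7  -0.47  0.45] w 0.055083857520566853 q [  9.1  22.8  76.3   0.   80.9 -67. ]
yaw 76.10837821882579 tilt z [ 5.e-04  1.e-04 -1.e+00]
cm in tool [-26.08  -0.13   0.12] wz 0.0045
```

View pics/w4.png

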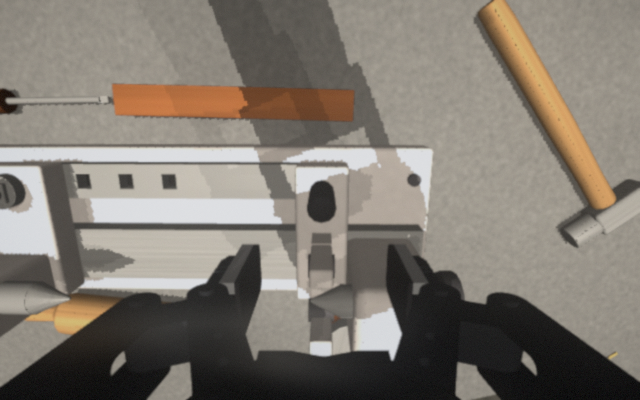

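The steady's foot edge (348 px) meets the headstock's edge (about 352 px). I'll move above the knob and confirm from the side camera.

Call:
step_arm(increments=[{"x":-2.61,"y":-0.01,"z":0,"wx":0,"wy":0,"wz":0.0045,"gripper":5.5},{"x":-2.61,"y":-0.01,"z":0,"wx":0,"wy":0,"wz":0,"gripper":5.5},{"x":-2.61,"y":-0.01,"z":0,"wx":0,"wy":0,"wz":0,"gripper":5.5},{"x":-2.61,"y":-0.01,"z":0,"wx":0,"wy":0,"wz":0,"gripper":5.5},{"x":-2.61,"y":-0.01,"z":0,"wx":0,"wy":0,"wz":0,"gripper":5.5},{"x":-2.61,"y":-0.01,"z":0,"wx":0,"wy":0,"wz":0,"gripper":5.5},{"x":-2.61,"y":-0.01,"z":0,"wx":0,"wy":0,"wz":0,"gripper":5.5},{"x":-2.61,"y":-0.01,"z":0,"wx":0,"wy":0,"wz":0,"gripper":5.5},{"x":-2.61,"y":-0.01,"z":0,"wx":0,"wy":0,"wz":0,"gripper":5.5},{"x":-2.61,"y":-0.01,"z":0,"wx":0,"wy":0,"wz":0,"gripper":5.5},{"x":0,"y":0,"z":0,"wx":0,"wy":0,"wz":0,"gripper":5.5}])

```text
time_s: 10.05
position: [0.4477, -0.0533, 0.3828]
tool_rot: [[0.247, 0.969, 0.0], [0.969, -0.247, -0.001], [-0.0, 0.0, -1.0]]
ft_force: [-0.3, 0.3, -0.3]
grip_width: 0.0549
```

```bash
python3 - <<'E'
from g import *
to(.4487,-.0513,.280)
w=cam('wrist'); e=cam('side'); cv2.imwrite('pics/w5.png',np.hstack([w['color'][100:400,150:550],cv2.resize(e['color'][190:295,230:330],(400,420),interpolation=cv2.INTER_CUBIC)[:300]]))
print(proj(w,(.4487,-.0513,.142)))
E
```

```text
t 10.05 pos [ 0.4477 -0.0533  0.3828] f [-0.33  0.31 -0.3 ] w 0.05486312181842887 q [-21.9  13.   91.3  -0.   75.7 -97.6]
yaw 75.67906319155902 tilt z [ 1.e-04 -5.e-04 -1.e+00]
cm in tool [ 0.22  0.05 10.28] wz -0.003
[325.40962088 214.79789864]
```

View pics/w5.png

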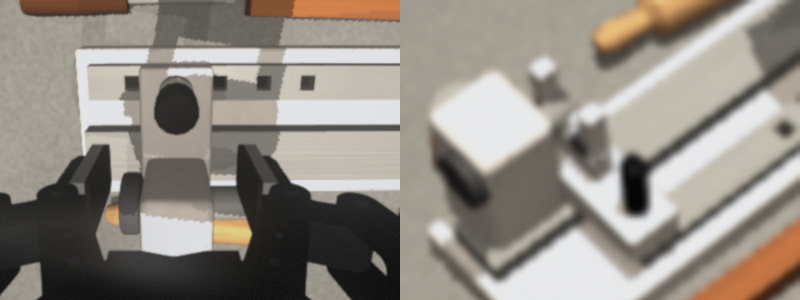

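On the right, the steady's foot is tight against the headstock. The knob top is at (327,210) against a predicted (325,215). Going down onto the knob.

Call:
step_arm(increments=[{"x":0.2,"y":0,"z":1.5,"wx":0,"wy":0,"wz":-0.003,"gripper":5.5},{"x":0,"y":0,"z":1.5,"wx":0,"wy":0,"wz":0,"gripper":5.5},{"x":0,"y":0,"z":1.5,"wx":0,"wy":0,"wz":0,"gripper":5.5},{"x":0,"y":0,"z":1.5,"wx":0,"wy":0,"wz":0,"gripper":5.5},{"x":0,"y":0,"z":1.5,"wx":0,"wy":0,"wz":0,"gripper":5.5},{"x":0,"y":0,"z":1.5,"wx":0,"wy":0,"wz":0,"gripper":5.5},{"x":0,"y":0,"z":1.0,"wx":0,"wy":0,"wz":0,"gripper":5.5},{"x":0,"y":0,"z":0.3,"wx":0,"wy":0,"wz":0,"gripper":5.5},{"x":0,"y":0,"z":0,"wx":0,"wy":0,"wz":0,"gripper":5.5}])

```text
time_s: 11.05
position: [0.4487, -0.0492, 0.2797]
tool_rot: [[0.241, 0.97, -0.0], [0.97, -0.241, 0.0], [0.0, -0.0, -1.0]]
ft_force: [0.4, 1.0, -0.3]
grip_width: 0.0546
```

Call:
step_arm(increments=[{"x":0,"y":0,"z":0,"wx":0,"wy":0,"wz":0,"gripper":2.5},{"x":0,"y":0,"z":0,"wx":0,"wy":0,"wz":0,"gripper":2.5},{"x":0,"y":0,"z":0,"wx":0,"wy":0,"wz":0,"gripper":2.5},{"x":0,"y":0,"z":0,"wx":0,"wy":0,"wz":0,"gripper":2.5},{"x":0,"y":0,"z":0,"wx":0,"wy":0,"wz":0,"gripper":2.5}], newtons=60)

```text
time_s: 11.55
position: [0.4486, -0.0498, 0.2806]
tool_rot: [[0.242, 0.97, 0.001], [0.97, -0.242, -0.001], [-0.001, 0.002, -1.0]]
ft_force: [-1.7, -2.7, 5.7]
grip_width: 0.0285
```

Call:
step_arm(increments=[{"x":0,"y":0,"z":-0.4,"wx":0,"wy":0,"wz":0,"gripper":2.5},{"x":0,"y":0,"z":-0.4,"wx":0,"wy":0,"wz":0,"gripper":2.5},{"x":0,"y":0,"z":-0.4,"wx":0,"wy":0,"wz":0,"gripper":2.5}])

```text
time_s: 11.85
position: [0.4487, -0.0497, 0.292]
tool_rot: [[0.242, 0.97, 0.001], [0.97, -0.242, -0.0], [-0.0, 0.001, -1.0]]
ft_force: [3.2, -3.3, -5.4]
grip_width: 0.0285
```

Call:
step_arm(increments=[{"x":0,"y":0,"z":-0.4,"wx":0,"wy":0,"wz":0,"gripper":2.5},{"x":0,"y":0,"z":0,"wx":0,"wy":0,"wz":0,"gripper":2.5}])

```text
time_s: 12.05
position: [0.4487, -0.0496, 0.2962]
tool_rot: [[0.242, 0.97, 0.001], [0.97, -0.242, -0.0], [-0.0, 0.001, -1.0]]
ft_force: [3.4, -3.7, -6.3]
grip_width: 0.0286
```

Call:
step_arm(increments=[{"x":0,"y":0,"z":-0.15,"wx":0,"wy":0,"wz":0,"gripper":2.5},{"x":0,"y":0,"z":0,"wx":0,"wy":0,"wz":0,"gripper":2.5}])

```text
time_s: 12.25
position: [0.4487, -0.0496, 0.2973]
tool_rot: [[0.242, 0.97, 0.001], [0.97, -0.242, -0.0], [-0.0, 0.001, -1.0]]
ft_force: [3.7, -3.1, -5.6]
grip_width: 0.0288
```

Lifted about 17 mm, and the load matches the spring. Now I slide 40 mm towards the headstock.

Call:
step_arm(increments=[{"x":0.5,"y":0,"z":0,"wx":0,"wy":0,"wz":0,"gripper":2.5},{"x":0.5,"y":0,"z":0,"wx":0,"wy":0,"wz":0,"gripper":2.5},{"x":0.5,"y":0,"z":0,"wx":0,"wy":0,"wz":0,"gripper":2.5},{"x":0.5,"y":0,"z":0,"wx":0,"wy":0,"wz":0,"gripper":2.5},{"x":0.5,"y":0,"z":0,"wx":0,"wy":0,"wz":0,"gripper":2.5},{"x":0.5,"y":0,"z":0,"wx":0,"wy":0,"wz":0,"gripper":2.5},{"x":0.5,"y":0,"z":0,"wx":0,"wy":0,"wz":0,"gripper":2.5},{"x":0.5,"y":0,"z":0,"wx":0,"wy":0,"wz":0,"gripper":2.5},{"x":0,"y":0,"z":0,"wx":0,"wy":0,"wz":0,"gripper":2.5}])

```text
time_s: 13.15
position: [0.4586, -0.0102, 0.2972]
tool_rot: [[0.242, 0.97, 0.001], [0.97, -0.242, 0.001], [0.001, 0.001, -1.0]]
ft_force: [5.2, 1.0, -5.9]
grip_width: 0.0287
```

```bash
python3 - <<'E'
from g import *
to(.4487+.2445*.04,-.0497+.9697*.04,.280)
E
```

```text
t 13.15 pos [ 0.4586 -0.0102  0.2972] f [ 5.19  0.96 -5.87] w 0.028699822087122018 q [-16.1  19.7  98.1   0.1  62.2 -92.2]
yaw 76.02321488793784 tilt z [ 1.1e-03  6.0e-04 -1.0e+00]
cm in tool [-0.07  0.01  1.72] wz 0.003
```

Call:
step_arm(increments=[{"x":-0.06,"y":0,"z":0.1,"wx":0,"wy":0,"wz":0,"gripper":2.5},{"x":0,"y":0,"z":0.3,"wx":0,"wy":0,"wz":0,"gripper":2.5},{"x":0,"y":0,"z":0.3,"wx":0,"wy":0,"wz":0,"gripper":2.5},{"x":0,"y":0,"z":0,"wx":0,"wy":0,"wz":0,"gripper":2.5}])

```text
time_s: 13.55
position: [0.4584, -0.011, 0.29]
tool_rot: [[0.242, 0.97, 0.001], [0.97, -0.242, 0.001], [0.001, 0.001, -1.0]]
ft_force: [6.3, 0.3, -5.3]
grip_width: 0.0286
```

Call:
step_arm(increments=[{"x":0,"y":0,"z":0.3,"wx":0,"wy":0,"wz":0,"gripper":2.5},{"x":0,"y":0,"z":0.3,"wx":0,"wy":0,"wz":0,"gripper":2.5},{"x":0,"y":0,"z":0.2,"wx":0,"wy":0,"wz":0,"gripper":2.5},{"x":0,"y":0,"z":0,"wx":0,"wy":0,"wz":0,"gripper":2.5}])

```text
time_s: 13.95
position: [0.4583, -0.0113, 0.282]
tool_rot: [[0.242, 0.97, 0.001], [0.97, -0.242, 0.0], [0.0, 0.001, -1.0]]
ft_force: [6.0, -1.2, -5.1]
grip_width: 0.0285
```

The pin has passed below 13 mm with no resistance, so it is in the hole. I lower it in small steps until it bears.

Call:
step_arm(increments=[{"x":0,"y":0,"z":0.15,"wx":0,"wy":0,"wz":0,"gripper":2.5},{"x":0,"y":0,"z":0,"wx":0,"wy":0,"wz":0,"gripper":2.5}])

```text
time_s: 14.15
position: [0.4583, -0.0114, 0.2807]
tool_rot: [[0.242, 0.97, 0.001], [0.97, -0.242, 0.0], [0.0, 0.001, -1.0]]
ft_force: [4.9, -0.7, -4.1]
grip_width: 0.0288
```

Call:
step_arm(increments=[{"x":0,"y":0,"z":0.1,"wx":0,"wy":0,"wz":0,"gripper":2.5},{"x":0,"y":0,"z":0,"wx":0,"wy":0,"wz":0,"gripper":2.5}])

```text
time_s: 14.35
position: [0.4582, -0.0113, 0.2806]
tool_rot: [[0.242, 0.97, 0.002], [0.97, -0.242, -0.0], [0.0, 0.002, -1.0]]
ft_force: [2.2, 0.3, 8.2]
grip_width: 0.0291
```

Call:
step_arm(increments=[{"x":0,"y":0,"z":0.05,"wx":0,"wy":0,"wz":0,"gripper":2.5},{"x":0,"y":0,"z":0,"wx":0,"wy":0,"wz":0,"gripper":2.5}])

```text
time_s: 14.55
position: [0.4582, -0.0113, 0.2805]
tool_rot: [[0.242, 0.97, 0.002], [0.97, -0.242, -0.0], [0.0, 0.002, -1.0]]
ft_force: [0.0, -0.3, 13.3]
grip_width: 0.0286
```

Call:
step_arm(increments=[{"x":0,"y":0,"z":0,"wx":0,"wy":0,"wz":0,"gripper":2.5},{"x":0,"y":0,"z":0,"wx":0,"wy":0,"wz":0,"gripper":2.5},{"x":0,"y":0,"z":0,"wx":0,"wy":0,"wz":0,"gripper":2.5},{"x":0,"y":0,"z":0,"wx":0,"wy":0,"wz":0,"gripper":2.5},{"x":0,"y":0,"z":0,"wx":0,"wy":0,"wz":0,"gripper":2.5},{"x":0,"y":0,"z":0,"wx":0,"wy":0,"wz":0,"gripper":2.5}])

```text
time_s: 15.15
position: [0.4582, -0.0113, 0.2805]
tool_rot: [[0.242, 0.97, 0.002], [0.97, -0.242, -0.0], [0.0, 0.002, -1.0]]
ft_force: [0.1, -0.6, 12.6]
grip_width: 0.0284
```

```bash
python3 - <<'E'
from g import *
to(.4583,-.0113,.2805)
s=cam('scene'); w=cam('wrist'); cv2.imwrite('pics/end.png',np.hstack([cv2.resize(s['color'][150:250,260:460],(500,250),interpolation=cv2.INTER_CUBIC),w['color'][60:310,200:500]]))
E
```

```text
t 15.15 pos [ 0.4582 -0.0113  0.2805] f [ 0.08 -0.57 12.55] w 0.028406149464224782 q [-16.3  21.   99.5   0.   59.4 -92.3]
yaw 76.00383423696478 tilt z [ 2.1e-03 -5.0e-04 -1.0e+00]
cm in tool [0.   0.02 0.  ] wz 0.0027
```

View pics/end.png

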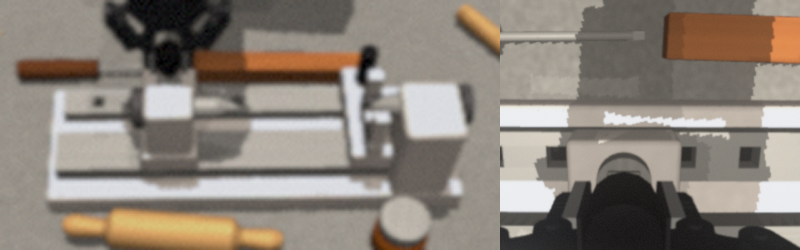

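The picture shows the steady against the headstock and the tailstock one hole along, with a freed hole behind it. The fingers are on the knob and nothing else has moved. Handing in.

```bash
python3 -c "
from rig import env
print(env.close_job())
o=env.observe();print(o['time_s'],o['ft_force'],o['grip_width'])"
```

```text
the job is handed in; nothing more can be done
None
the job is handed in; nothing more can be done
```

The bench centres are set up for the shorter spindle and the job is handed in at about 15 s. No verdict was reported.

- **Steady:** I slid it 93 mm by its handle until the force jumped at the stop. The side picture showed its foot tight against the headstock. While feeling for that stop I pressed to about 54 N at the wrist, below the 120 N limit.
- **Plunger and tailstock:** I lifted the plunger about 17 mm and moved the tailstock about 39.6 mm, judged from the tool position. The pin then went into the next hole with no resistance, and the tool height came back to its home value of 0.2805 m.
- **Final hold:** The fingers grip the knob at 28.4 mm opening and press it down with a steady 12.6 N. The other things visible in the last picture looked unmoved; the mug, ring and most of the mallet were out of frame.

Two things did not go as planned. My first two move calls were refused because the rows lacked some keys, and I resent them with no effect on the scene. The slide overshot by 0.7 mm, which I corrected before lowering the pin.

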